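# Screw the lens ring home with a two-pin spanner

### The arm

A 7-joint arm with a two-finger parallel gripper is mounted at the origin on a cart in front of the work surface, level with it; the furniture and walls round the work are solid. World frame = base frame: x ahead of the robot, y to its left, z up, the work surface at z = 0. Lengths are in mm, angles in rad, forces in N, time in s.
With the tool pointing down it reaches from about 425 to 975 mm from the base axis. Payload 16.7 kg.
Tool frame: the origin (TCP) lies between the finger pads; the fingertips stand 17 mm ahead of it and the grasp point (between the pads) lies 2 mm behind it; y points along the fingers, z is the direction in which the jaws open and shut, and the axes are right-handed (so a half turn about y gives the same grasp; the last joint's range is limited). The gripper opens to 85 mm and grips with 20 to 120 N. Pads are 22 mm wide; open, the fingers measure 114 mm over their backs; the gripper's body (76 mm by 85 mm) begins 54 mm behind the grasp point. The pads swing forward as they close: fully open they stand 13 mm farther back than shut.
Start: joints at [0.984, 0.426, 0.074, 1.606, -0.034, 1.111, -0.067], TCP at [286.13, -611.316, 248.302] pointing down, gripper open.
Joint ranges: [-2.85, 2.85], [-0.5, 2.14], [-1.23, 1.37], [0.21, 2.46], [-1.02, 4.16], [0.16, 2.05], [-2.73, 2.73]. Speed limits (rad/s): [1.89, 1.89, 2.39, 2.39, 3.01, 3.01, 3.01].

### API

Orientations are given as a unit quaternion [w, x, y, z].
In Python, from bench import readout, vision, order, models gives the robot as it stands.
- The arm moves only by the tool arm_command, never from a script. Its argument "series" is text: rows parted by semicolons, each of 7 numbers parted by spaces: the finger opening in cm, from 0 to 8.54, then the shift along the tool's x, y, z in cm, then the turn, a rotation vector about the tool's x, y, z in rad. A call has 1 to 12 rows; each row shifts and turns the commanded pose from where the row before left it, along the tool's axes as they then stand; what a row does not reach is not made up. A row lasts 1/10 s, in which the tool goes at most 50 mm and 8.59 degrees, less where a joint would pass 70% of its speed; a pose out of reach is approached as far as the arm can. A call with a gripper value outside its range is refused whole. The fingers move at their own pace and stop on an object; the grip force is fixed at half the most. Time passes only in rows, so rows that do not move let the fingers close. It gives the time, the measured TCP pose, the force and the opening at its end, in the units of the state.
- readout.read_state(): the state, without advancing time (a new reading comes with each control period).
- vision.snapshot(name): name is "side" or "top"; returns a dict with "img" (400x640x3 uint8, red, green, blue), "intrinsics" (3x3 intrinsics, pixels), "k1" (the pictures are not rectified: a ray, as slopes to the right and down, at radius r is drawn at 1 + k1 r^2 times it, then the intrinsics apply), "R" (3x3) and "t" (3): a world point X has camera coordinates R X + t. Camera axes: x right, y down, z forward; pixel columns grow to the right and rows downward; lengths in mm; the calibration is good to about 2 mm. A picture is of the moment at which its call begins. There is no depth.
- order.job_done(): hands the job in, once; it reports no verdict.
Trained networks look in the newest picture that a camera, given by its name, has taken for a name from the list of things; names that differ only in an ending like _2 or _b are one class to them, and where a whole thing is asked for, a point or a joint stands for the part that bears it (a point fixed in the world has none). Each returns a list of dicts, best first, with "conf" (0 to 1); they miss things now and then, are a little off and sometimes report something else, mostly with a low value. They report only what shows in the picture. A call takes as long as a camera call. They do not tell look-alikes from the thing itself.
- models.regions_of(query, camera): "mask" (400x640 bool, what is visible of it) and "box" ([centre column, centre row, width, height] in pixels, round what is visible of it).
- models.place_of(query, camera): "location" ([column, row] in pixels: a listed point, or the origin of a listed thing).
The state is a dict: "clock": time; "joint_pos": joint angles; "qd": joint speeds; "tau": joint torques, N m; "tool_pos": TCP position; "orientation": TCP orientation; "ft_force": force on the tool from outside, world axes, zero at the start; "torque": the same for the moment, N m; "finger_gap": finger opening in mm.
Only numpy, scipy, OpenCV 4.12 (cv2) and the standard library are available. Lean on these libraries where they do the work, as an engineer would, in place of code of your own. Each camera call takes 0.05 s, during which the arm holds its last target. There are 200 camera calls.

### The job

The lens ring of the magnifier head clamped in the little bench vice has worked loose. Take the red-handled two-pin spanner from its wooden rest, set both of its pins into the two holes of the ring and turn the ring clockwise, as seen from above, until it comes up against its stop with its face flush with the rim of the head; then put the spanner back in its rest, upright with its pins in the two pockets, and let go. Feel for the holes with a light touch and do not force the ring once it stops, keep off the glass, and leave the other things on the desk where they are.

Things in the scene. Friction and masses are not known exactly. Their poses are not given: they have to be found in the camera images.
- spanner: Two-pin spanner, about 130 g, upright in its rest. Flat steel bar, 78 mm long (its x), 14 wide (y), 8 high; two pins point down from it, 31 mm either side of the middle along x. A 14 mm round neck on the middle carries a flat red grip that reaches from 23 to 61 mm above the bar's underside. Origin: middle of the bar's underside, z up. A half turn about z makes no difference.
- spanner_grip (a point): Centre of the spanner's red grip, 42 mm above the underside of the bar; axes as the spanner's. The grip is 36 mm wide along x, 14 mm thick along y, 38 mm high: take it from above, across y.
- pin_a (a point): Centre of the end face of one pin, (-31, 0, -7.5) mm in the spanner's frame. The pin is of steel, 5 mm thick and 7.5 mm long; its last 2 mm taper to 2.6 mm.
- pin_b (a point): Centre of the end face of the other, equal pin, (31, 0, -7.5) mm in the spanner's frame.
- rest: Fixed wooden block, 98 mm (x) by 44 mm (y), 20 mm high. Two square pockets, 14 mm wide and 14 mm deep, 31 mm either side of the middle along x, take the spanner's pins; its bar lies on the block's top, parallel to x. Origin: centre of the underside; z up.
- vice: Small blue-grey bench vice, fixed to the desk; it holds the magnifier head level between cork-faced jaws that stand at its +x and -x sides, their tops 49.5 mm above the desk. Its screw with a cross bar points to +x and ends 88 mm from the axis. Origin: on the axis of head and ring, at the desk top; z up.
- head: Round black magnifier head in the vice, 92 mm wide, rim 54 mm above the desk, axes as the vice's; knuckle to +y, 79 mm out, below the rim. Origin: on the axis, 30 mm up. The lens ring turns in it on ramps: clockwise it sinks 2.3 mm per rad to a firm stop, face flush with the rim (its seal yields 0.06 rad more at 0.9 N m). Over 30 N in all (0.9 N m on the pins) on vice, head or ring damages them.
- ring_face (a point): On the ring's axis, level with its top face; rises and sinks with the ring but does not turn with it (axes as the vice's). Bright flat ring, 48 mm inside, 76 outside, 9 thick, inside the head's rim; two 8 mm through holes, opposite each other, 31 mm from the axis. At the start it stands 1.4 to 3 mm above the rim and lacks 0.6 to 1.3 rad to its stop. It turns with about 0.25 N m and stays put.
- lens: Round glass lens in the ring's bore, crown 47 mm above the desk: keep off. Origin on the axis, 30 mm above the desk. The angle of the ring's holes is not measured: at the start their line is 0 to 0.7 rad clockwise (from above) of the vice's x. See it or feel it: pins that slide over the ring under a few newtons drop in; over about 10 N they may drag the ring round. The bar stops on the ring.
- bead_pot: Bystander: small clear pot of green beads with a teal lid, 36 mm across and 33 mm high. Origin: centre of its underside.
- glue_tube: Bystander: the half-used glue tube nearest the vice, lying flat, 27 by 98 mm, 19 mm high. Origin: centre of its underside.
- pliers: Bystander: the red-handled flat-nosed pliers nearest the robot, lying flat, 139 by 43 mm, 12 mm high. Origin: centre of its underside.
- bench_block: Bystander: polished steel block on a black rubber base, 60 by 60 mm, 15 mm high. Origin: centre of its underside.
Mind the look-alikes: they are no part of the job. There is more than one size of the rest; the job needs the larger.

How it is judged:
By the outcome, as a careful person would: the job done as asked, in the order asked, and still so for the second after the job is handed in, with the robot touching nothing.
It also fails if it takes over 72 s, if anything falls off the work surface, if the arm or the gripper's body presses on something with over 40 N, if the wrist force passes 120 N, or if a joint passes its speed limit or range.

## Working session

There is one attempt and no reset: what is moved stays moved. The work goes in short steps, Python scripts to look and compute and a tool call to move; the robot and the scene stay as the last step left them, time stands still between calls to the robot, and variables do not carry over. Pictures are saved under pics/ and viewed, about 8 in all and at most 12, crops included, and the job is handed in when it is done.

Besides the shell and the picture viewer there is one more tool, called after ">>>" as a command line: name --argument value ..., lists and objects as JSON in quotes. arm_command: Moves the arm, as the interface text tells. Its arguments: {"type":"object","properties":{"series":{"type":"string"}},"required":["series"]}

```bash
mkdir -p pics; ls; cat > h.py <<'E'
import numpy as np,cv2
from scipy.spatial.transform import Rotation as Rn
from bench import readout,vision,order,models
def snap(n,f=None):
    s=vision.snapshot(n)
    if f: cv2.imwrite(f,s['img'][:,:,::-1])
    return s
def ray(s,px):
    K=np.array(s['intrinsics'],float);R=np.array(s['R'],float);t=np.array(s['t'],float)
    d=np.array([s['k1'],0,0,0],float)
    u=cv2.undistortPoints(np.array([[px]],float),K,d)[0,0]
    return -R.T@t, R.T@np.array([u[0],u[1],1.])
def at_z(s,px,z):
    o,d=ray(s,px); return o+d*(z-o[2])/d[2]
def tri(s1,p1,s2,p2):
    A=np.zeros((3,3));b=np.zeros(3);L=[]
    for s,p in((s1,p1),(s2,p2)):
        o,d=ray(s,p);d=d/np.linalg.norm(d);P=np.eye(3)-np.outer(d,d);A+=P;b+=P@o;L.append((o,P))
    X=np.linalg.solve(A,b);return X,[np.linalg.norm(P@(X-o)) for o,P in L]
def proj(s,X):
    K=np.array(s['intrinsics'],float);R=np.array(s['R'],float);t=np.array(s['t'],float)
    return cv2.projectPoints(np.array([X],float),cv2.Rodrigues(R)[0],t,K,np.array([s['k1'],0,0,0],float))[0][0,0]
def state():
    s=readout.read_state();return s
def R_tool(s): 
    q=s['orientation'];return Rn.from_quat([q[1],q[2],q[3],q[0]]).as_matrix()
E
python3 - <<'E'
from h import *
np.set_printoptions(precision=3,suppress=True)
S={n:snap(n,f'pics/{n}0.png') for n in('side','top')}
for n in S: print(n,S[n]['k1'],np.array(S[n]['intrinsics']).tolist(),'cam',-np.array(S[n]['R']).T@S[n]['t'])
for q in['spanner_grip','spanner','rest','ring_face','vice','head','pin_a','bead_pot','glue_tube','pliers','bench_block']:
    for n in S:
        for r in models.place_of(q,n)[:4]: print(q,n,round(r['conf'],2),np.round(r['location'],1))
print(state()); print(R_tool(state()))
a=np.vstack([S['top']['img'],S['side']['img']])[:,:,::-1]
cv2.imwrite('pics/both.png',cv2.resize(a,(480,600)))
E
```

```text
pics
side 0.01094125075603636 [[407.6117021361862, 0.0, 323.68634139094667], [0.0, 407.6117021361862, 200.69492243683186], [0.0, 0.0, 1.0]] cam [293.839 848.48  584.943]
top -0.03229269753938681 [[459.38113562342215, 0.0, 311.5882625590073], [0.0, 459.38113562342215, 198.49321700542376], [0.0, 0.0, 1.0]] cam [ 351.975  -54.994 1062.487]
spanner_grip side 0.76 [325.9 185.4]
spanner_grip top 0.68 [351.3 185.2]
spanner side 0.71 [328.4 202.5]
spanner top 0.73 [347.9 189.4]
spanner top 0.24 [236.6 184.3]
rest side 0.67 [327.9 206.2]
rest top 0.76 [350.3 192.1]
rest top 0.64 [198.4 263.9]
rest top 0.41 [240.  190.6]
ring_face side 0.68 [327.7 186.1]
ring_face side 0.66 [300.2 228.5]
ring_face top 0.63 [234.2 183.6]
vice side 0.82 [293.8 253.6]
vice top 0.72 [244.1 193.9]
head side 0.63 [301.4 234.5]
head side 0.6 [298.6 243.1]
head top 0.63 [239.8 188.2]
head top 0.63 [290.5 263.1]
pin_a side 0.67 [340.4 203.6]
pin_a side 0.51 [263.8 217.3]
pin_a top 0.57 [340.  178.2]
pin_a top 0.55 [353.7 201.7]
bead_pot side 0.63 [364.9 266.2]
bead_pot top 0.7 [247.5 259.4]
glue_tube side 0.5 [264.4 215.8]
glue_tube top 0.74 [299.1 129.5]
pliers side 0.55 [371.1 239.8]
pliers top 0.8 [292.1 263.5]
bench_block side 0.73 [337.6 202. ]
bench_block side 0.63 [320.3 183.9]
bench_block top 0.82 [408.7 160.9]
{'clock': 1.2, 'joint_pos': array([ 0.983,  0.426,  0.074,  1.606, -0.034,  1.111, -0.067]), 'qd': array([ 0.001, -0.001, -0.001,  0.001,  0.001, -0.001, -0.003]), 'tau': array([  0.   , -94.956,   3.757, -46.39 ,   0.019,   0.002,   0.   ]), 'tool_pos': array([ 286.132, -611.32 ,  248.303]), 'orientation': array([ 0.154, -0.154,  0.69 , -0.69 ]), 'ft_force': array([-0.732, -0.192, -0.587]), 'torque': array([0.037, 0.054, 0.013]), 'finger_gap': 85.306655000186}
[[-0.906 -0.     0.424]
 [-0.424  0.    -0.906]
 [-0.    -1.    -0.   ]]
```

View pics/top0.png

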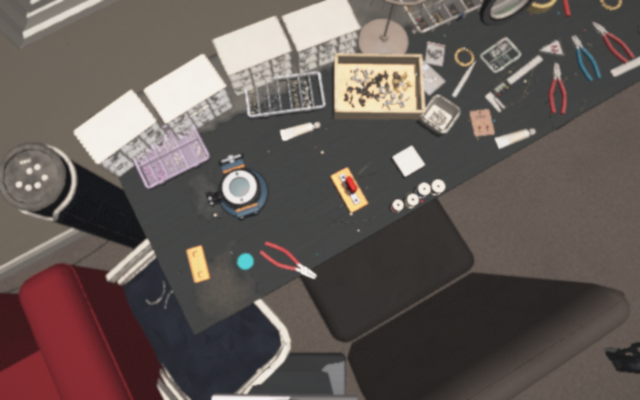

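View pics/side0.png

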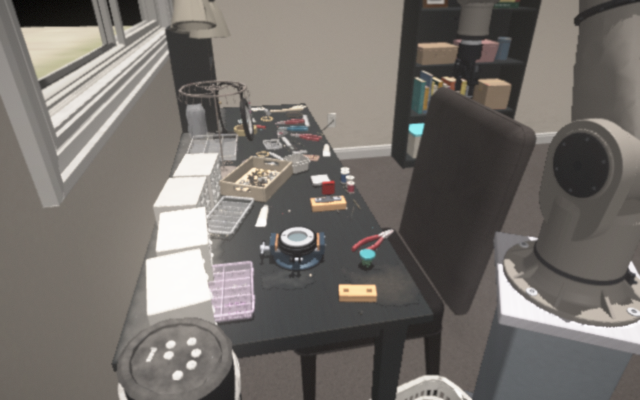

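The top view shows the spanner (red grip) in its orange rest at about (349,188). The empty orange rest at (198,264) is the smaller look-alike. The vice with head and ring is at (240,187), the red pliers at (288,260) and others at the right. In the side view the spanner is at (328,188) and the vice at (297,240).

```bash
python3 - <<'E'
from h import *
np.set_printoptions(precision=1,suppress=True)
S={n:snap(n) for n in('side','top')}
T,D=S['top'],S['side']
print('grip',tri(T,(351.3,185.2),D,(325.9,185.4)), at_z(T,(351.3,185.2),62))
print('ring',tri(T,(234.2+5,183.6+3),D,(297,237)),at_z(T,(239.5,187),56),at_z(D,(297,237),56))
for n,p,z in[('glue',(299,129.5),10),('pliers',(292,263.5),6),('pot',(246,260.5),33),('block',(408.7,160.9),15),('rest',(349,190),20),('small',(198,264),20)]: print(n,at_z(T,p,z))
for q,z in(('rest',20),):
  for r in models.regions_of(q,'top')[:3]:
    c=np.argwhere(r['mask'])[:,::-1].astype(np.float32);b=cv2.minAreaRect(c)
    w=np.array([at_z(T,p,z) for p in cv2.boxPoints(b)]);print(q,round(r['conf'],2),b,w.mean(0),np.linalg.norm(np.diff(w,axis=0),axis=1), w[1:]-w[:-1])
def crop(s,x,y,w,h,k): return cv2.resize(s['img'][y:y+h,x:x+w,::-1],None,fx=k,fy=k,interpolation=cv2.INTER_CUBIC)
a=np.hstack([crop(T,200,150,80,80,5),crop(T,310,150,80,80,5)])
b=np.hstack([crop(D,257,210,100,50,4),crop(D,290,170,100,50,4)])
cv2.imwrite('pics/c1.png',np.vstack([a,b]))
E
```

```text
grip (array([ 612.1, -143.1,   65.2]), [np.float64(4.736163009691761), np.float64(4.736163009691931)]) [ 608.1 -144.2   62. ]
ring (array([605.4, 109.3,  51.4]), [np.float64(0.004862018393374307), np.float64(0.004862018393234584)]) [603.3 107.9  56. ] [602.7 115.7  56. ]
glue [760.1 -23.3  10. ]
pliers [436.7 -11.7   6. ]
pot [440.2  90.   33. ]
block [ 681.2 -286.2   15. ]
rest [ 607.3 -142.5   20. ]
small [432.4 200.1  20. ]
rest 0.88 ((348.36151123046875, 190.50767517089844), (43.164085388183594, 20.465728759765625), 60.255123138427734) [ 606.5 -140.8   20. ] [ 49.  102.6  48.1] [[ 25.2 -42.    0. ]
 [-90.1 -48.9   0. ]
 [-24.3  41.5   0. ]]
rest 0.64 ((239.0, 187.0), (18.0, 20.0), 90.0) [612.4 114.9  20. ] [47.1 43.4 46.7] [[  0.4 -47.1   0. ]
 [-43.4  -1.7   0. ]
 [ -0.4  46.7   0. ]]
rest 0.34 ((351.300048828125, 188.10000610351562), (33.541019439697266, 12.969193458557129), 63.43495178222656) [ 612.2 -147.8   20. ] [31.  79.9 30.6] [[ 14.4 -27.5   0. ]
 [-72.2 -34.2   0. ]
 [-14.   27.2   0. ]]
```

View pics/c1.png

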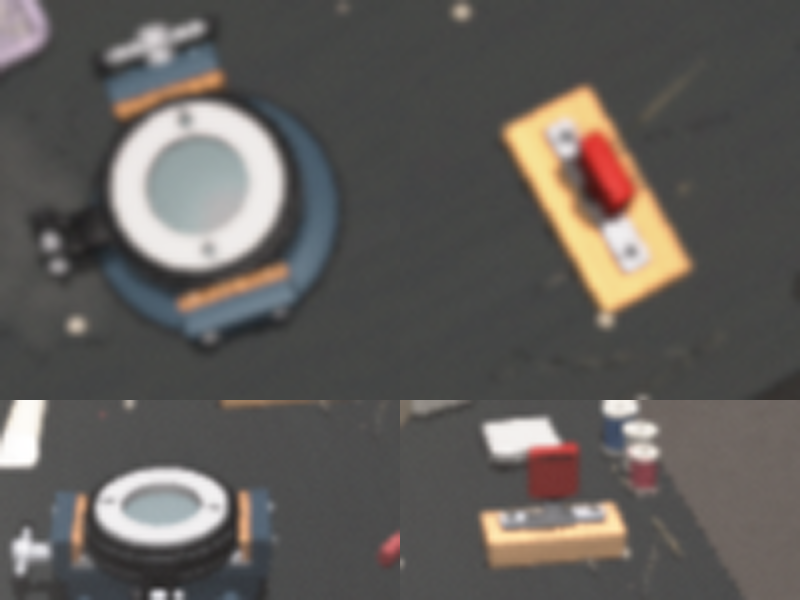

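The crop confirms the spanner choice. The ring's holes show at top (236.7,173.4) and (241.2,199.4). The screw points up and left (+x) and the knuckle to the left (+y). The bar's pin tops are at (342.7,176.6) and (355.6,200.0) on the larger rest. In the side view the holes are at (284.1,235) and (310.1,234.4).

```bash
python3 - <<'E'
from h import *
np.set_printoptions(precision=1,suppress=True)
T=snap('top');D=snap('side')
for nm,pa,pb,z in[('bar',(342.6,176.6),(355.6,200.),28),('holes',(236.6,173.4),(241.2,199.4),56),('restends',(0,0),(0,0),20)]:
    if nm=='restends':
        c=[(310+x/5-.4,150+y/5-.4) for x,y in((502-400,130),(590-400,86),(690-400,266),(610-400,313))]
        w=np.array([at_z(T,p,20) for p in c]);print(w,w.mean(0));v=(w[0]+w[1]-w[2]-w[3])/2
        print(np.linalg.norm(v),np.arctan2(v[1],v[0]));continue
    a,b=at_z(T,pa,z),at_z(T,pb,z);v=a-b
    print(nm,a,b,(a+b)/2,np.linalg.norm(v),np.arctan2(v[1],v[0]))
print('side holes',at_z(D,(283.9,234.8),56),at_z(D,(309.9,234.2),56))
# vice axes: screw handle centre z~35?, cork edges
c=lambda x,y:(200+x/5-.4,150+y/5-.4)
for p,q in(((115,112),(222,78)),((180,302),(290,270))):
    v=at_z(T,c(*p),49)-at_z(T,c(*q),49);print('cork dir -> vice y',np.arctan2(v[1],v[0])-np.pi/2)
print('ring ellipse',at_z(T,c(196.5,186),56))
d=T['img'].astype(int)
m=((d[...,0]>150)&(d[...,1]<90)&(d[...,2]<90)).astype(np.uint8)
m[:, :330]=0;m[:,370:]=0;m[:160]=0;m[210:]=0
p=np.argwhere(m)[:,::-1].astype(np.float32);print('grip top',p.mean(0),len(p),at_z(T,p.mean(0),60),cv2.minAreaRect(p))
E
```

```text
bar [ 637.4 -127.2   28. ] [ 581.7 -156.8   28. ] [ 609.5 -142.    28. ] 63.074991628812825 0.4889386574268812
holes [635.2 115.8  56. ] [574.7 102.8  56. ] [604.9 109.3  56. ] 61.870526411235346 0.2119168512259442
[[ 641.8  -98.1   20. ]
 [ 663.7 -139.7   20. ]
 [ 577.  -185.4   20. ]
 [ 554.5 -148.    20. ]] [ 609.2 -142.8   20. ]
99.21208288429794 0.5023490388678369
side holes [635.3 116.8  56. ] [578.4  95.   56. ]
cork dir -> vice y 0.33047092568575254
cork dir -> vice y 0.29945010334588695
ring ellipse [603.8 109.2  56. ]
grip top [351.  183.5] 69 [ 612.6 -143.8   60. ] ((351.1000061035156, 183.70001220703125), (14.758047103881836, 4.919349670410156), 63.43495178222656)
```

```bash
python3 - <<'E'
from h import *
np.set_printoptions(precision=0,suppress=True)
T=snap('top');D=snap('side')
for a,b in(((625,295),(440,95)),((352,345),(530,165)),((352,345),(455,300)),((380,390),(530,165)),((625,310),(440,95))):print(tri(T,a,D,b))
for p in[(286,-611,248),(286,-611,231),(400,-450,230),(500,-300,230),(609,-142,230)]: print(p,proj(T,p),proj(D,p))
E
```

```text
(array([ 362., -623.,  230.]), [np.float64(2.9512311255435915), np.float64(2.9512311255436163)])
(array([ 198., -118.,  208.]), [np.float64(79.32992540311663), np.float64(79.32992540311658)])
(array([ 224., -171., -272.]), [np.float64(10.570851603716894), np.float64(10.570851603716836)])
(array([ 151., -178.,  181.]), [np.float64(44.48395853408093), np.float64(44.48395853408092)])
(array([ 349., -616.,  232.]), [np.float64(10.123760662820265), np.float64(10.123760662820278)])
(286, -611, 248) [631. 341.] [463.  92.]
(286, -611, 231) [625. 341.] [462.  97.]
(400, -450, 230) [530. 275.] [422. 107.]
(500, -300, 230) [444. 220.] [381. 118.]
(609, -142, 230) [358. 163.] [329. 131.]
```

>>> arm_command --series "8.5 0 -4 0 0 0 0;8.5 0 -4 0 0 0 0;8.5 -4 -2 -2.3 0 0 0;8.5 -4 0 -2.3 0 0 0;8.5 -4 0 -2.3 0 0 0;8.5 -4 0 -2.3 0 0 0;8.5 -4 0 -2.3 0 0 0;8.5 -4 0 -2.3 0 0 0;8.5 -4 0 -2.3 0 0 0;8.5 -4 0 -2.3 0 0 0;8.5 -4 0 -2.3 0 0 0;8.5 -4 0 -2.3 0 0 0"

```text
clock: 2.75
tool_pos: [551.5, -232.0, 348.5]
orientation: [-0.154, 0.153, -0.69, 0.69]
ft_force: [2.0, -0.5, -0.3]
finger_gap: 84.7
```

>>> arm_command --series "8.5 0 3 0 0 -0.145 0;8.5 0 3 0 0 -0.145 0;8.5 0 3 0 0 -0.145 0;8.5 0 3 0 0 -0.145 0;8.5 0 0 0 0 -0.145 0;8.5 0 0 0 0 -0.145 0;8.5 0 0 0 0 -0.145 0;8.5 0 0 0 0 -0.145 0;8.5 0 0 0 0 -0.145 0;8.5 0 0 0 0 -0.145 0;8.5 0 0 0 0 -0.145 0;8.5 0 0 0 0 -0.145 0"

```text
clock: 3.95
tool_pos: [550.8, -233.7, 228.3]
orientation: [0.628, -0.628, 0.326, -0.326]
ft_force: [-0.0, -0.2, 0.4]
finger_gap: 85.2
```

>>> arm_command --series "8.5 0 0 0 0 -0.145 0;8.5 0 0 0 0 -0.145 0;8.5 0 0 0 0 -0.145 0;8.5 0 0 0 0 -0.145 0;8.5 0 0 0 0 -0.145 0;8.5 0 0 0 0 -0.145 0;8.5 0 0 0 0 -0.145 0;8.5 0 0 0 0 -0.145 0;8.5 0 0 0 0 -0.145 0;8.5 0 0 0 0 -0.145 0;8.5 0 0 0 0 0 0"

```text
clock: 5.05
tool_pos: [550.7, -233.9, 228.1]
orientation: [0.686, -0.686, -0.171, 0.171]
ft_force: [0.0, -0.5, 1.0]
finger_gap: 85.1
```

```bash
cat >> h.py <<'E'
def go(x,y,z,yaw):
    """print the tool-axis shift (cm) and turn to bring TCP to x,y,z with spanner yaw (tool z = yaw+90deg, tool down)"""
    s=state();R=R_tool(s);p=s['tool_pos']
    zz=np.array([-np.sin(yaw),np.cos(yaw),0]);yy=np.array([0,0,-1.]);G=np.c_[np.cross(yy,zz),yy,zz]
    print('clock',s['clock'],'tcp',np.round(p,1),'yaw',round(np.arctan2(R[1,2],R[0,2])-np.pi/2,3),'tilt',np.round(R[2],3),'f',np.round(s['ft_force'],1),'m',np.round(s['torque'],2),'q',np.round(s['joint_pos'],2),'gap',s['finger_gap'])
    print('shift cm now axes',np.round(R.T@(np.array([x,y,z])-p)/10,2),'after-turn axes',np.round(G.T@(np.array([x,y,z])-p)/10,2),'turn',np.round(Rn.from_matrix(R.T@G).as_rotvec(),3))
E
python3 -c "
from h import *
go(609.5,-142,60,0.495)"
```

```text
clock 5.05 tcp [ 550.7 -233.9  228.1] yaw 0.489 tilt [ 0. -1.  0.] f [ 0.  -0.5  1. ] m [0.02 0.06 0.05] q [ 0.87  0.41 -0.73  1.77  0.31  1.08  2.09] gap 85.10835487384813
shift cm now axes [ 9.5  16.81  5.35] after-turn axes [ 9.54 16.81  5.29] turn [-0.    -0.006  0.   ]
```

>>> arm_command --series "8.5 3.2 2 1.8 0 0 0;8.5 3.2 2 1.8 0 0 0;8.5 3.1 2 1.75 0 -0.006 0;8.5 0 3 0 0 0 0;8.5 0 3 0 0 0 0;8.5 0 3 0 0 0 0;8.5 0 1.8 0 0 0 0;8.5 0 0 0 0 0 0"

```text
clock: 5.85
tool_pos: [608.5, -141.8, 58.1]
orientation: [0.687, -0.685, -0.17, 0.173]
ft_force: [0.7, -0.1, 0.6]
finger_gap: 85.2
```

```bash
python3 - <<'E'
from h import *
go(609.5,-142,60,0.495)
D=snap('side');T=snap('top')
a=np.hstack([cv2.resize(D['img'][130:230,275:375,::-1],(400,400),interpolation=2),cv2.resize(T['img'][140:240,300:400,::-1],(400,400),interpolation=2)])
cv2.imwrite('pics/c2.png',a)
E
```

```text
clock 5.85 tcp [ 608.5 -141.8   58.1] yaw 0.49 tilt [-0.003 -1.     0.002] f [ 0.7 -0.1  0.6] m [ 0.01 -0.03 -0.05] q [ 0.6   0.65 -0.64  1.83  0.51  0.84  1.77] gap 85.19512135225068
shift cm now axes [ 0.07 -0.19 -0.06] after-turn axes [ 0.07 -0.19 -0.06] turn [-0.002 -0.005 -0.003]
```

View pics/c2.png

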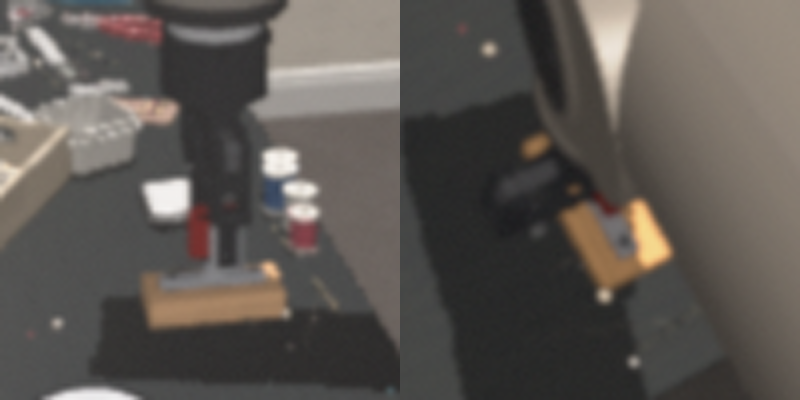

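The side crop shows the open fingers straddling the red grip at about (213,235) in the crop. The bar still lies on the rest. The near finger is offset to the right, as expected from the yaw. Closing now.

>>> arm_command --series "8.5 0.07 -0.2 -0.06 0 -0.004 0;0 0 0 0 0 0 0;0 0 0 0 0 0 0;0 0 0 0 0 0 0;0 0 0 0 0 0 0;0 0 0 0 0 0 0;0 0 0 0 0 0 0;0 0 0 0 0 0 0;0 0 0 0 0 0 0;0 0 0 0 0 0 0;0 0 0 0 0 0 0"

```text
clock: 7.05
tool_pos: [610.7, -142.2, 62.3]
orientation: [-0.685, 0.686, 0.174, -0.174]
ft_force: [-0.9, -1.4, 4.7]
finger_gap: 13.7
```

```bash
python3 -c "
from h import *
go(609.5,-142,60,0.495)"
```

```text
clock 7.05 tcp [ 610.7 -142.2   62.3] yaw 0.496 tilt [ 0. -1. -0.] f [-0.9 -1.4  4.7] m [-0.22  0.19  0.02] q [ 0.6   0.65 -0.64  1.82  0.51  0.84  1.78] gap 13.686230530957387
shift cm now axes [-0.09  0.23  0.08] after-turn axes [-0.09  0.23  0.08] turn [0.    0.001 0.   ]
```

>>> arm_command --series "0 0 -1 0 0 0 0;0 0 -3 0 0 0 0;0 0 -4 0 0 0 0;0 1.63 0 3.2 0 0 0;0 1.63 0 3.2 0 0 0;0 1.63 0 3.2 0 0 0;0 1.63 0 3.2 0 0 0;0 1.63 0 3.2 0 0 0;0 1.63 0 3.2 0 0 0;0 1.63 0 3.2 0 0.142 0;0 0 0 0 0 0.142 0;0 0 0 0 0 0 0"

```text
clock: 8.25
tool_pos: [604.1, 110.6, 142.8]
orientation: [0.703, -0.703, -0.075, 0.075]
ft_force: [0.2, -1.2, -1.1]
finger_gap: 13.2
```

```bash
python3 - <<'E'
from h import *
go(604.5,109.3,110,0.212)
D=snap('side');T=snap('top')
a=np.hstack([cv2.resize(D['img'][170:270,245:345,::-1],(400,400),interpolation=2),cv2.resize(T['img'][140:240,190:290,::-1],(400,400),interpolation=2)])
cv2.imwrite('pics/c3.png',a)
for n in('side','top'):
  for q in('spanner','pin_a','spanner_grip'):
    for r in models.place_of(q,n)[:2]: print(q,n,round(r['conf'],2),np.round(r['location'],1))
E
```

```text
clock 8.25 tcp [604.1 110.6 142.8] yaw 0.212 tilt [ 0. -1.  0.] f [ 0.2 -1.2 -1.1] m [-0.05  0.   -0.04] q [ 0.23  0.52 -0.67  1.81  0.39  0.95  1.17] gap 13.192758489507034
shift cm now axes [ 0.01  3.28 -0.13] after-turn axes [ 0.01  3.28 -0.13] turn [-0. -0.  0.]
spanner side 0.6 [296.3 253.2]
spanner side 0.57 [300.3 221.6]
pin_a side 0.86 [312. 221.]
pin_a side 0.83 [283.6 219.8]
spanner_grip side 0.84 [299.2 201.9]
spanner_grip side 0.4 [310.3 222.2]
pin_a top 0.16 [408.3 159.1]
spanner_grip top 0.62 [407.3 159.4]
```

View pics/c3.png

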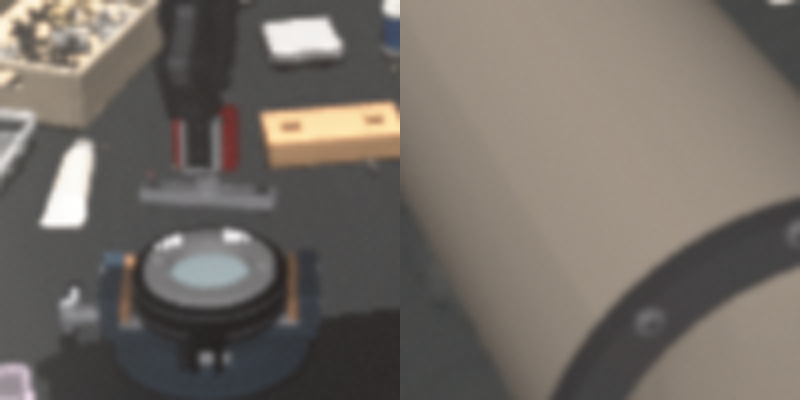

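```bash
python3 - <<'E'
from h import *
np.set_printoptions(precision=1,suppress=True)
D=snap('side')
a,b=at_z(D,(283.6,219.8),93),at_z(D,(312,221),93);print(a,b,(a+b)/2,np.linalg.norm(a-b))
c,s=np.cos(.212),np.sin(.212)
for k in(-31,31):print(k,proj(D,(604.1+k*c,110.6+k*s,93)))
for k in(-31,31):print('hole pred',k,proj(D,(604.5+k*c,109.3+k*s,56)))
print(proj(D,(604.1,110.6,142.8-42.3)))
E
```

```text
[637.2 110.2  93. ] [572.9  94.2  93. ] [605.  102.2  93. ] 66.20478168083804
-31 [310.2 223.1]
31 [283.5 221.5]
hole pred -31 [310.4 236.3]
hole pred 31 [284.3 234.6]
[296.7 219.5]
```

>>> arm_command --series "0 0.18 1.2 -0.13 0 0 0;0 0 1.2 0 0 0 0;0 0 0.7 0 0 0 0;0 0 0 0 0 0 0"

```text
clock: 9.1
tool_pos: [605.5, 108.1, 109.5]
orientation: [0.703, -0.703, -0.074, 0.076]
ft_force: [-0.9, -1.1, -1.0]
finger_gap: 13.5
```

```bash
python3 - <<'E'
from h import *
go(606.3,109.6,105,0.212)
D=snap('side')
cv2.imwrite('pics/c4.png',cv2.resize(D['img'][200:260,250:350,::-1],(800,480),interpolation=2))
E
```

```text
clock 9.1 tcp [605.5 108.1 109.5] yaw 0.213 tilt [-0.003 -1.     0.   ] f [-0.9 -1.1 -1. ] m [ 0.03 -0.01  0.04] q [ 0.21  0.57 -0.65  1.82  0.43  0.9   1.14] gap 13.522068292570909
shift cm now axes [0.11 0.45 0.13] after-turn axes [0.11 0.45 0.13] turn [-0.     0.001 -0.003]
```

View pics/c4.png

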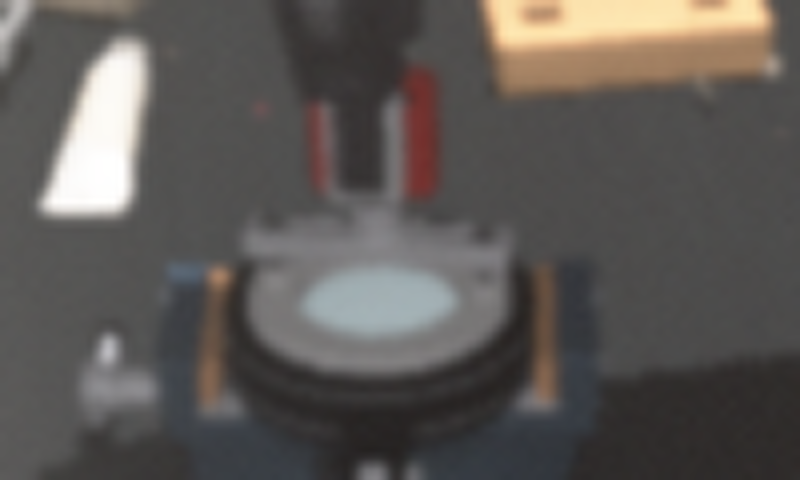

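The bar's centre is at column 378 in the crop and the ring's at 379, so they agree in x. Pins hover just above the ring at about (275,278) and (490,282). I'll nudge +y and feel downwards.

>>> arm_command --series "0 0.03 0.1 0.14 0 0 0;0 0 0.1 0 0 0 0;0 0 0.1 0 0 0 0;0 0 0.1 0 0 0 0;0 0 0 0 0 0 0"

```text
clock: 9.65
tool_pos: [606.4, 109.6, 107.2]
orientation: [0.703, -0.703, -0.075, 0.075]
ft_force: [0.2, -0.4, -0.8]
finger_gap: 13.3
```

```bash
python3 -c "
from h import *
go(605.5,109.5,104,0.212)"
```

```text
clock 9.65 tcp [606.4 109.6 107.2] yaw 0.212 tilt [ 0. -1. -0.] f [ 0.2 -0.4 -0.8] m [ 0.02 -0.01 -0.05] q [ 0.21  0.57 -0.65  1.83  0.43  0.89  1.14] gap 13.28155016868998
shift cm now axes [-0.09  0.32  0.01] after-turn axes [-0.09  0.32  0.01] turn [0. 0. 0.]
```

>>> arm_command --series "0 0 0.1 0 0 0 0;0 0 0.1 0 0 0 0;0 0 0.1 0 0 0 0;0 0 0 0 0 0 0"

```text
clock: 10.05
tool_pos: [606.3, 109.7, 104.1]
orientation: [0.703, -0.703, -0.075, 0.075]
ft_force: [-0.4, 0.0, -1.9]
finger_gap: 13.4
```

```bash
python3 -c "
from h import *
go(605.5,109.5,104,0.212)"
```

```text
clock 10.05 tcp [606.3 109.7 104.1] yaw 0.212 tilt [-0. -1.  0.] f [-0.4  0.  -1.9] m [ 0.   -0.05 -0.02] q [ 0.21  0.57 -0.65  1.83  0.44  0.89  1.14] gap 13.354392602018075
shift cm now axes [-0.09  0.01 -0.  ] after-turn axes [-0.09  0.01 -0.  ] turn [-0.  0. -0.]
```

>>> arm_command --series "0 0 0.1 0 0 0 0;0 0 0.1 0 0 0 0;0 0 0 0 0 0 0"

```text
clock: 10.35
tool_pos: [606.3, 109.7, 102.1]
orientation: [0.703, -0.703, -0.075, 0.075]
ft_force: [0.5, 0.2, -2.3]
finger_gap: 13.1
```

>>> arm_command --series "0 0 0.1 0 0 0 0;0 0 0 0 0 0 0"

```text
clock: 10.55
tool_pos: [606.3, 109.7, 101.1]
orientation: [0.703, -0.703, -0.075, 0.075]
ft_force: [-0.0, -0.5, -1.5]
finger_gap: 13.4
```

```bash
python3 - <<'E'
from h import *
go(605.5,109.5,98,0.212)
D=snap('side')
cv2.imwrite('pics/c5.png',cv2.resize(D['img'][200:260,250:350,::-1],(800,480),interpolation=2))
E
```

```text
clock 10.55 tcp [606.3 109.7 101.1] yaw 0.212 tilt [-0. -1.  0.] f [-0.  -0.5 -1.5] m [ 0.02 -0.04 -0.03] q [ 0.2   0.58 -0.65  1.83  0.44  0.88  1.13] gap 13.441404108321814
shift cm now axes [-0.09  0.31 -0.  ] after-turn axes [-0.09  0.31 -0.  ] turn [-0.  0. -0.]
```

>>> arm_command --series "0 0 0.1 0 0 0 0;0 0 0.05 0 0 0 0;0 0 0 0 0 0 0"

```text
clock: 10.9
tool_pos: [606.4, 109.7, 99.6]
orientation: [0.703, -0.703, -0.075, 0.075]
ft_force: [0.3, -0.2, -1.2]
finger_gap: 13.5
```

>>> arm_command --series "0 0 0.06 0 0 0 0;0 0 0 0 0 0 0"

```text
clock: 11.1
tool_pos: [606.4, 109.7, 99.1]
orientation: [0.703, -0.703, -0.075, 0.075]
ft_force: [-1.2, -0.5, -0.6]
finger_gap: 13.4
```

>>> arm_command --series "0 0 0.06 0 0 0 0;0 0 0 0 0 0 0"

```text
clock: 11.3
tool_pos: [606.5, 109.7, 98.8]
orientation: [-0.703, 0.703, 0.075, -0.075]
ft_force: [-0.9, -0.7, 3.9]
finger_gap: 13.5
```

>>> arm_command --series "0 0 -0.08 0 0 0.04 0;0 0 0.0 0 0 0.04 0;0 0 0.01 0 0 0.04 0;0 0 0.01 0 0 0.04 0;0 0 0.01 0 0 0.04 0;0 0 0 0 0 0 0"

```text
clock: 11.9
tool_pos: [606.4, 109.3, 99.0]
orientation: [-0.707, 0.707, 0.004, -0.004]
ft_force: [0.0, -1.6, -0.4]
finger_gap: 13.4
```

```bash
python3 -c "
from h import *
go(606.3,109.7,99,0.012)"
```

```text
clock 11.9 tcp [606.4 109.3  99. ] yaw 0.011 tilt [-0.    -1.    -0.001] f [ 0.  -1.6 -0.4] m [-0.45 -0.01  0.18] q [ 0.17  0.57 -0.6   1.83  0.41  0.87  0.96] gap 13.41280965061889
shift cm now axes [-0.01 -0.    0.04] after-turn axes [-0.01 -0.    0.04] turn [ 0.001 -0.001 -0.   ]
```

>>> arm_command --series "0 0 0.01 0 0 0.04 0;0 0 0.01 0 0 0.04 0;0 0 0.01 0 0 0.04 0;0 0 0.01 0 0 0.04 0;0 0 0.01 0 0 0.04 0;0 0 0.01 0 0 0.04 0;0 0 0 0 0 0 0"

```text
clock: 12.6
tool_pos: [606.4, 109.1, 98.4]
orientation: [-0.702, 0.703, -0.08, 0.08]
ft_force: [-1.2, -4.8, -0.6]
finger_gap: 13.4
```

```bash
python3 -c "
from h import *
go(606.3,109.7,99,-0.228)"
```

```text
clock 12.6 tcp [606.4 109.1  98.4] yaw -0.228 tilt [-0.    -1.    -0.001] f [-1.2 -4.8 -0.6] m [-1.02  0.08  0.14] q [ 0.13  0.56 -0.54  1.83  0.37  0.85  0.75] gap 13.388380150430141
shift cm now axes [-0.02 -0.06  0.06] after-turn axes [-0.02 -0.06  0.06] turn [ 0.001  0.    -0.   ]
```

>>> arm_command --series "0 0.02 0.01 -0.08 0 0.04 0;0 0 0.01 0 0 0.04 0;0 0 0.01 0 0 0.04 0;0 0 0.01 0 0 0.04 0;0 0 0 0 0 0 0"

```text
clock: 13.1
tool_pos: [606.3, 108.7, 98.0]
orientation: [-0.694, 0.694, -0.136, 0.136]
ft_force: [-0.3, -3.2, 0.1]
finger_gap: 13.4
```

```bash
python3 -c "
from h import *
go(606.3,108.9,99,-0.388)"
```

```text
clock 13.1 tcp [606.3 108.7  98. ] yaw -0.387 tilt [-0. -1. -0.] f [-0.3 -3.2  0.1] m [-0.76  0.19  0.16] q [ 0.1   0.55 -0.51  1.84  0.34  0.84  0.61] gap 13.432884042481202
shift cm now axes [-0.01 -0.1   0.02] after-turn axes [-0.01 -0.1   0.02] turn [ 0.     0.001 -0.   ]
```

>>> arm_command --series "0 0.02 0.01 -0.05 0 0.04 0;0 0 0.01 0 0 0.04 0;0 0 0.01 0 0 0.04 0;0 0 0.01 0 0 0.04 0;0 0 0.01 0 0 0.04 0;0 0 0 0 0 0 0"

```text
clock: 13.7
tool_pos: [606.2, 108.3, 97.4]
orientation: [-0.677, 0.677, -0.204, 0.204]
ft_force: [-2.5, -3.0, -0.2]
finger_gap: 13.2
```

```bash
python3 -c "
from h import *
go(606.3,108.4,99,-0.588)"
```

```text
clock 13.7 tcp [606.2 108.3  97.4] yaw -0.586 tilt [-0. -1. -0.] f [-2.5 -3.  -0.2] m [-0.71  0.48  0.18] q [ 0.07  0.54 -0.46  1.84  0.31  0.83  0.44] gap 13.189828994484898
shift cm now axes [ 0.   -0.16  0.02] after-turn axes [ 0.   -0.16  0.02] turn [ 0.     0.002 -0.   ]
```

>>> arm_command --series "0 -0.01 0.01 -0.05 0 0.03 0;0 0 0.01 0 0 0.03 0;0 0 0.005 0 0 0.03 0;0 0 0.01 0 0 0.03 0;0 0 0 0 0 0 0"

```text
clock: 14.2
tool_pos: [606.0, 108.0, 97.1]
orientation: [-0.663, 0.663, -0.246, 0.245]
ft_force: [-2.8, -2.0, 0.1]
finger_gap: 13.4
```

```bash
python3 -c "
from h import *
go(606.3,108.4,99,-0.708)"
```

```text
clock 14.2 tcp [606.  108.   97.1] yaw -0.709 tilt [-0. -1. -0.] f [-2.8 -2.   0.1] m [-0.48  0.44  0.19] q [ 0.05  0.53 -0.43  1.84  0.29  0.83  0.33] gap 13.418758407969941
shift cm now axes [-0.   -0.19  0.06] after-turn axes [-0.   -0.19  0.06] turn [ 0.    -0.001 -0.   ]
```

>>> arm_command --series "0 0 0.01 -0.03 0 0.03 0;0 0 0.01 0 0 0.03 0;0 0 0.005 0 0 0.03 0;0 0 0 0 0 0 0"

```text
clock: 14.6
tool_pos: [605.8, 107.8, 96.9]
orientation: [-0.651, 0.651, -0.275, 0.275]
ft_force: [-1.0, -0.9, 0.9]
finger_gap: 13.2
```

```bash
python3 -c "
from h import *
go(606.3,108.4,99,-0.798)"
```

```text
clock 14.6 tcp [605.8 107.8  96.9] yaw -0.799 tilt [ 0. -1. -0.] f [-1.  -0.9  0.9] m [-0.37  0.55  0.16] q [ 0.03  0.53 -0.41  1.84  0.28  0.82  0.25] gap 13.182030251736663
shift cm now axes [-0.01 -0.21  0.08] after-turn axes [-0.01 -0.21  0.08] turn [ 0.    -0.001  0.   ]
```

>>> arm_command --series "0 0 0.01 0 0 0.03 0;0 0 0.005 0 0 0.03 0;0 0 0 0 0 0 0"

```text
clock: 14.9
tool_pos: [605.8, 107.7, 96.8]
orientation: [-0.643, 0.643, -0.295, 0.295]
ft_force: [-3.0, -1.6, 1.4]
finger_gap: 13.1
```

```bash
python3 -c "
from h import *
go(606.3,108.4,99,-0.858)"
```

```text
clock 14.9 tcp [605.8 107.7  96.8] yaw -0.86 tilt [-0. -1. -0.] f [-3.  -1.6  1.4] m [-0.35  0.74  0.15] q [ 0.02  0.53 -0.39  1.84  0.27  0.82  0.2 ] gap 13.060186135602635
shift cm now axes [-0.02 -0.22  0.08] after-turn axes [-0.02 -0.22  0.08] turn [ 0.    -0.002 -0.   ]
```

>>> arm_command --series "0 0 0 0 0 0.03 0;0 0 0 0 0 0.03 0;0 0 0 0 0 0 0"

```text
clock: 15.2
tool_pos: [605.7, 107.7, 96.7]
orientation: [-0.634, 0.634, -0.314, 0.314]
ft_force: [-3.8, -1.7, 0.2]
finger_gap: 13.5
```

```bash
python3 -c "
from h import *
go(606.3,108.4,99,-0.918)"
```

```text
clock 15.2 tcp [605.7 107.7  96.7] yaw -0.92 tilt [-0. -1. -0.] f [-3.8 -1.7  0.2] m [-0.45  0.9   0.16] q [ 0.01  0.53 -0.38  1.85  0.26  0.82  0.15] gap 13.489021458966127
shift cm now axes [-0.02 -0.23  0.09] after-turn axes [-0.02 -0.23  0.09] turn [ 0.    -0.002 -0.   ]
```

>>> arm_command --series "0 0 0 0 0 0.03 0;0 0 0 0 0 0 0"

```text
clock: 15.4
tool_pos: [605.7, 107.7, 96.7]
orientation: [-0.629, 0.629, -0.323, 0.323]
ft_force: [-3.4, -3.0, -0.0]
finger_gap: 13.1
```

```bash
python3 -c "
from h import *
go(606.3,108.4,99,-0.948)"
```

```text
clock 15.4 tcp [605.7 107.7  96.7] yaw -0.949 tilt [-0. -1. -0.] f [-3.4 -3.  -0. ] m [-0.54  0.93  0.14] q [ 0.01  0.53 -0.37  1.85  0.25  0.82  0.13] gap 13.093417452285122
shift cm now axes [-0.02 -0.23  0.09] after-turn axes [-0.02 -0.23  0.09] turn [ 0.    -0.001 -0.   ]
```

>>> arm_command --series "0 0 0 -0.04 0 0.03 0;0 0 0 0 0 0.02 0;0 0 0 0 0 0 0"

```text
clock: 15.7
tool_pos: [605.5, 107.5, 96.7]
orientation: [0.621, -0.621, 0.339, -0.339]
ft_force: [-2.3, -1.4, -2.6]
finger_gap: 13.3
```

```bash
python3 -c "
from h import *
go(606.3,108.4,99,-0.998)"
```

```text
clock 15.7 tcp [605.5 107.5  96.7] yaw -0.999 tilt [-0. -1. -0.] f [-2.3 -1.4 -2.6] m [-0.37  0.63  0.18] q [-0.    0.52 -0.36  1.85  0.25  0.81  0.08] gap 13.263140276168402
shift cm now axes [-0.03 -0.23  0.11] after-turn axes [-0.03 -0.23  0.11] turn [ 0.    -0.001 -0.   ]
```

>>> arm_command --series "0 0 0 0 0 0.03 0;0 0 0 0 0 0 0"

```text
clock: 15.9
tool_pos: [605.4, 107.5, 96.7]
orientation: [-0.615, 0.616, -0.348, 0.348]
ft_force: [-2.3, -1.7, -3.1]
finger_gap: 12.9
```

```bash
python3 -c "
from h import *
go(606.3,108.4,99,-1.028)"
```

```text
clock 15.9 tcp [605.4 107.5  96.7] yaw -1.029 tilt [-0. -1. -0.] f [-2.3 -1.7 -3.1] m [-0.35  0.69  0.41] q [-0.01  0.52 -0.36  1.85  0.24  0.81  0.06] gap 12.877315236544973
shift cm now axes [-0.03 -0.23  0.12] after-turn axes [-0.03 -0.23  0.12] turn [ 0.    -0.001 -0.   ]
```

>>> arm_command --series "0 0 0 0 0 0.015 0;0 0 0 0 0 0 0"

```text
clock: 16.1
tool_pos: [605.4, 107.5, 96.7]
orientation: [-0.613, 0.613, -0.352, 0.352]
ft_force: [-3.9, -1.7, -4.3]
finger_gap: 13.2
```

```bash
python3 -c "
from h import *
go(606.3,108.4,99,-1.028)"
```

```text
clock 16.1 tcp [605.4 107.5  96.7] yaw -1.043 tilt [-0. -1. -0.] f [-3.9 -1.7 -4.3] m [-0.26  0.77  0.59] q [-0.01  0.52 -0.35  1.85  0.24  0.81  0.04] gap 13.231195911344013
shift cm now axes [-0.03 -0.23  0.12] after-turn axes [-0.03 -0.23  0.12] turn [ 0.    -0.015 -0.   ]
```

>>> arm_command --series "0 0 0 0 0 -0.03 0;0 0 0 0 0 -0.025 0;0 0 0 0 0 0 0"

```text
clock: 16.4
tool_pos: [606.0, 107.7, 97.1]
orientation: [0.623, -0.622, 0.335, -0.335]
ft_force: [-0.8, 0.3, -2.7]
finger_gap: 13.4
```

```bash
python3 -c "
from h import *
go(606.3,108.4,99,-1.028)"
```

```text
clock 16.4 tcp [606.  107.7  97.1] yaw -0.987 tilt [ 0.    -1.     0.001] f [-0.8  0.3 -2.7] m [-0.06  0.21  0.05] q [ 0.    0.52 -0.37  1.85  0.25  0.82  0.09] gap 13.394829759517327
shift cm now axes [-0.05 -0.19  0.06] after-turn axes [-0.05 -0.19  0.06] turn [-0.001  0.041 -0.   ]
```

>>> arm_command --series "0 0 -0.2 0 0 0 0;0 0 -0.3 0 0 0 0;0 0 -0.4 0 0 0 0;0 0 -2 0 0 0 0;0 0 -2 0 0 0 0;0 0 0 0 0 0 0"

```text
clock: 17.0
tool_pos: [607.0, 108.0, 148.8]
orientation: [0.624, -0.622, 0.334, -0.336]
ft_force: [1.1, 0.7, -1.3]
finger_gap: 13.1
```

```bash
python3 - <<'E'
from h import *
go(610.7,-142.2,150,0.496)
D=snap('side')
cv2.imwrite('pics/c6.png',cv2.resize(D['img'][190:265,250:350,::-1],(800,600),interpolation=2))
E
```

```text
clock 17.0 tcp [607.  108.  148.8] yaw -0.988 tilt [ 0.002 -1.     0.004] f [ 1.1  0.7 -1.3] m [ 0.04 -0.01  0.06] q [ 0.02  0.46 -0.38  1.81  0.21  0.9   0.12] gap 13.124616613074812
shift cm now axes [ 21.09  -0.15 -13.46] after-turn axes [-11.58  -0.12 -22.18] turn [-0.002 -1.484  0.004]
```

View pics/c6.png

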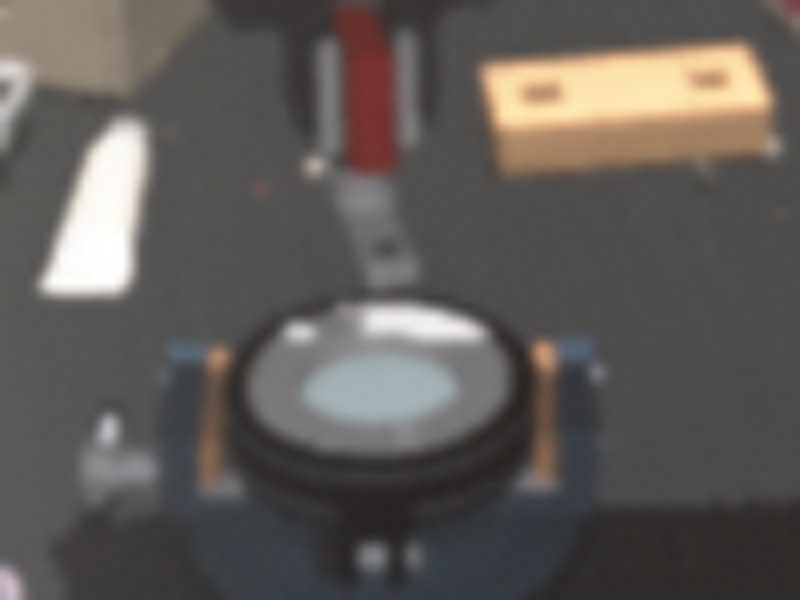

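The ring has sunk level within the rim (ellipse 246–512, row about 380) and the spanner is held clear above it. The glue tube and the empty rest are untouched. Now turning back and returning.

>>> arm_command --series "0 0 0 0 0 -0.145 0;0 0 0 0 0 -0.145 0;0 0 0 0 0 -0.145 0;0 0 0 0 0 -0.145 0;0 0 0 0 0 -0.145 0;0 0 0 0 0 -0.145 0;0 0 0 0 0 -0.145 0;0 0 0 0 0 -0.145 0;0 0 0 0 0 -0.145 0;0 0 0 0 0 -0.145 0;0 0 0 0 0 -0.034 0;0 0 0 0 0 0 0"

```text
clock: 18.25
tool_pos: [605.2, 107.2, 145.0]
orientation: [0.686, -0.685, -0.173, 0.174]
ft_force: [0.0, -0.3, -2.1]
finger_gap: 12.8
```

>>> arm_command --series "0 -1.65 0 -3.17 0 0 0;0 -1.65 0 -3.17 0 0 0;0 -1.65 0 -3.17 0 0 0;0 -1.65 0 -3.17 0 0 0;0 -1.65 0 -3.17 0 0 0;0 -1.65 0 -3.17 0 0 0;0 -1.65 0 -3.17 0 0 0;0 0 0 0 0 0 0;0 0 0 0 0 0 0"

```text
clock: 19.15
tool_pos: [609.2, -143.4, 145.2]
orientation: [0.686, -0.686, -0.172, 0.173]
ft_force: [0.0, 1.3, -1.4]
finger_gap: 13.2
```

```bash
python3 - <<'E'
from h import *
go(610.7,-142.2,76,0.496)
E
```

```text
clock 19.15 tcp [ 609.2 -143.4  145.2] yaw 0.493 tilt [-0.    -1.     0.001] f [ 0.   1.3 -1.4] m [ 0.08 -0.05  0.01] q [ 0.63  0.54 -0.67  1.78  0.4   0.97  1.86] gap 13.208093098161383
shift cm now axes [0.19 6.92 0.03] after-turn axes [0.18 6.92 0.03] turn [-0.001 -0.003 -0.   ]
```

>>> arm_command --series "0 0.18 2.5 0.03 0 -0.003 0;0 0 2.5 0 0 0 0;0 0 1.3 0 0 0 0;0 0 0 0 0 0 0;0 0 0 0 0 0 0"

```text
clock: 19.65
tool_pos: [611.4, -140.7, 83.3]
orientation: [0.685, -0.685, -0.175, 0.175]
ft_force: [-0.3, 0.5, -1.2]
finger_gap: 13.2
```

```bash
python3 - <<'E'
from h import *
go(610.7,-142.2,62,0.496)
D=snap('side');T=snap('top')
a=np.hstack([cv2.resize(D['img'][160:220,295:355,::-1],(400,400),interpolation=2),cv2.resize(T['img'][150:230,200:280,::-1],(400,400),interpolation=2)])
cv2.imwrite('pics/c7.png',a)
E
```

```text
clock 19.65 tcp [ 611.4 -140.7   83.3] yaw 0.5 tilt [ 0. -1.  0.] f [-0.3  0.5 -1.2] m [ 0.02 -0.05 -0.05] q [ 0.6   0.61 -0.63  1.81  0.46  0.87  1.81] gap 13.188605246252193
shift cm now axes [-0.13  2.13 -0.1 ] after-turn axes [-0.13  2.13 -0.1 ] turn [-0.     0.004  0.   ]
```

View pics/c7.png

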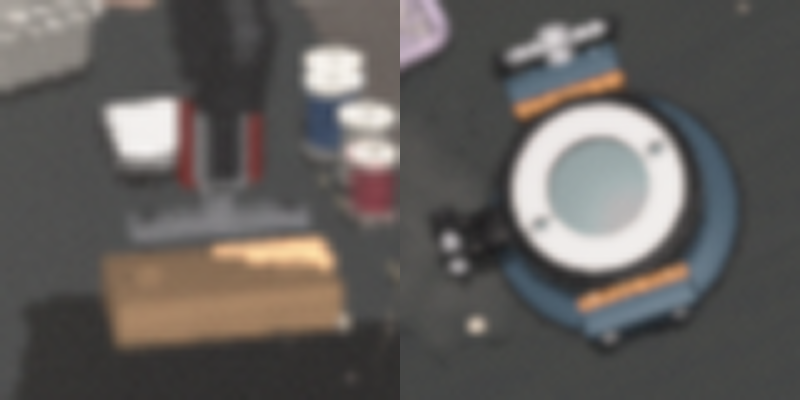

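Right panel: the ring's holes are now at (655,148) and (540,222) in the crop, about -1.0 rad, so it turned about 1.2 rad, and the face looks flush. Left panel: the bar is parallel above the rest. Lowering.

>>> arm_command --series "0 -0.13 0.5 -0.1 0 0 0;0 0 0.5 0 0 0 0;0 0 0.5 0 0 0 0;0 0 0.25 0 0 0 0;0 0 0.15 0 0 0 0;0 0 0 0 0 0 0"

```text
clock: 20.35
tool_pos: [610.3, -142.9, 63.5]
orientation: [0.685, -0.685, -0.175, 0.175]
ft_force: [0.4, -0.4, -1.1]
finger_gap: 13.0
```

>>> arm_command --series "0 0 0.1 0 0 0 0;0 0 0 0 0 0 0"

```text
clock: 20.55
tool_pos: [610.4, -143.0, 62.8]
orientation: [0.685, -0.685, -0.175, 0.175]
ft_force: [-0.0, -0.3, -1.6]
finger_gap: 12.9
```

>>> arm_command --series "0 0 0.05 0 0 0 0;0 0 0 0 0 0 0"

```text
clock: 20.75
tool_pos: [610.5, -143.0, 62.3]
orientation: [-0.685, 0.685, 0.175, -0.175]
ft_force: [-1.2, -0.5, -1.1]
finger_gap: 13.5
```

>>> arm_command --series "0 0 0.05 0 0 0 0;0 0 0 0 0 0 0"

```text
clock: 20.95
tool_pos: [610.5, -143.0, 62.3]
orientation: [-0.685, 0.685, 0.175, -0.175]
ft_force: [-2.6, -0.5, 7.3]
finger_gap: 13.5
```

>>> arm_command --series "0 0 -0.04 0 0 0 0;2 0 0 0 0 0 0;3 0 0 0 0 0 0;5 0 0 0 0 0 0;7 0 0 0 0 0 0;8.5 0 0 0 0 0 0;8.5 0 0 0 0 0 0;8.5 0 0 0 0 0 0;8.5 0 0 0 0 0 0"

```text
clock: 21.85
tool_pos: [610.4, -143.0, 62.1]
orientation: [0.685, -0.685, -0.175, 0.175]
ft_force: [-0.1, 0.0, 0.2]
finger_gap: 84.8
```

>>> arm_command --series "8.5 0 -1 0 0 0 0;8.5 0 -3 0 0 0 0;8.5 0 -4 0 0 0 0;8.5 0 -4 0 0 0 0;8.5 0 -4 0 0 0 0;8.5 -3 -2 -3 0 0 0;8.5 -3 0 -3 0 0 0;8.5 -3 0 -3 0 0 0;8.5 -3 0 -3 0 0 0;8.5 -3 0 -3 0 0 0;8.5 0 0 0 0 0 0"

```text
clock: 22.95
tool_pos: [547.5, -353.2, 242.3]
orientation: [-0.685, 0.686, 0.171, -0.172]
ft_force: [-0.6, 0.4, 0.0]
finger_gap: 85.0
```

```bash
python3 - <<'E'
from h import *
go(610.7,-142.2,62,0.496)
D=snap('side');T=snap('top')
c=lambda s,x,y,w,h,k:cv2.resize(s['img'][y:y+h,x:x+w,::-1],(w*k,h*k),interpolation=2)
a=np.hstack([c(D,285,160,100,75,4),c(D,250,205,100,75,4)])
b=np.hstack([c(T,300,150,100,75,4),c(T,185,130,200,150,2)])
cv2.imwrite('pics/c8.png',np.vstack([a,b]))
E
```

```text
clock 22.95 tcp [ 547.5 -353.2  242.3] yaw 0.491 tilt [-0.002 -1.    -0.001] f [-0.6  0.4  0. ] m [-0.03  0.01 -0.01] q [ 0.96  0.47 -0.66  1.63  0.31  1.15  2.28] gap 85.03371749156108
shift cm now axes [15.56 17.98 15.65] after-turn axes [15.6  18.03 15.55] turn [ 0.001 -0.005 -0.002]
```

View pics/c8.png

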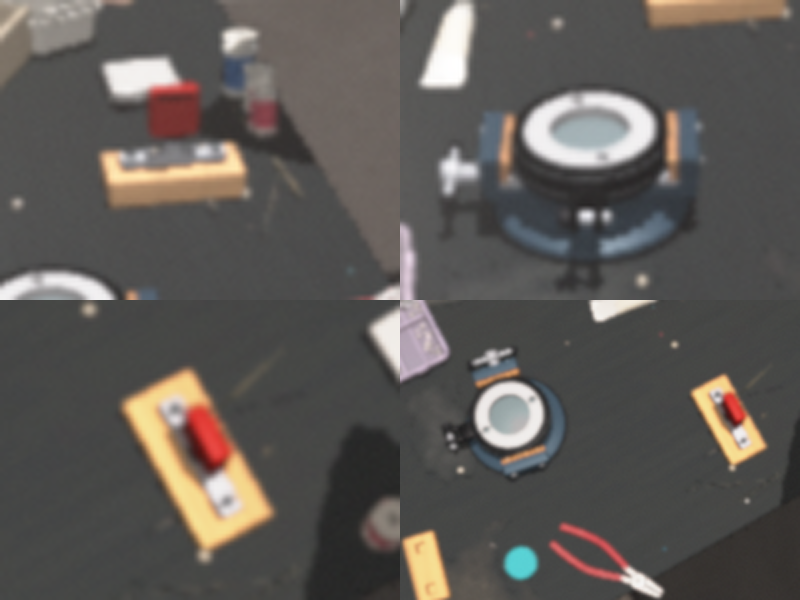

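The spanner is upright and flat in the larger rest with its grip at about (205,437). The ring is level in the rim, and the pot, pliers, glue tube and block haven't moved. Handing in.

```bash
python3 -c "
from h import *
print(order.job_done())"
```

```text
the job is handed in; nothing more can be done
None
```

The lens ring is turned clockwise to its stop, and the spanner is back upright in the larger rest. I handed the job in at about 23 s of the 72 s allowed; no verdict was reported.

- **Setting the pins:** both pins dropped into the ring's holes without searching. The bar met the ring face at about 5 N.
- **Turning the ring:** I turned it about 1.2 rad. The turning moment then rose from 0.18 to 0.59 N m over the last 0.045 rad, under the 0.9 N m limit, so I took that as the stop and backed off before lifting out. Side forces at the readings stayed at about 5 N or less.
- **Returning the spanner:** the bar met the rest at the same tool height as when I picked it up (62.3 mm). I then let go and moved the arm clear.
- **Last checks:** the final pictures show the spanner seated flat and the ring level with the rim. The bystanders show no visible movement. No check failed, but flushness was only judged by eye at about 2 mm per pixel, together with the rise in moment.
- **Small disagreement:** the two cameras differed by 1–3 mm on the ring's position. I corrected for this during the turn by easing the tool about 2 mm sideways according to the forces.

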